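# Unlock the float drawer of the bar's cash box

### The arm

A 6-joint arm with a two-finger parallel gripper is mounted at the origin on a cart in front of the work surface, level with it; the furniture and walls round the work are solid. World frame = base frame: x ahead of the robot, y to its left, z up, the work surface at z = 0. Lengths are in m, angles in rad, forces in N, time in s.
With the tool pointing down it reaches from about 0.375 to 0.9 m from the base axis. Payload 3.1 kg.
Tool frame: the origin (TCP) lies midway between the tips of the shut fingers; the grasp point (between the pads) lies 19 mm behind it; z points along the fingers, y is the line along which they close (so a half turn about z gives the same grasp; the last joint's range is limited). The gripper opens to 85 mm and grips with 20 to 120 N. Pads are 22 mm wide; open, the fingers measure 114 mm over their backs; the gripper's body (76 mm by 85 mm) begins 54 mm behind the grasp point. The pads swing forward as they close: fully open they stand 13 mm farther back than shut.
Start: joints at [-1.385, 0.527, 1.433, -0, 1.181, -0.178], TCP at [0.223, -0.584, 0.231] pointing down, gripper open.
Joint ranges: [-3.08, 3.08], [-0.75, 2.2], [0.22, 2.44], [-1.43, 4.57], [0, 2.65], [-2.85, 2.85]. Speed limits (rad/s): [2.79, 2.79, 3.14, 3.14, 3.14, 3.14].

### API

Orientations are given as a unit quaternion [x, y, z, w].
In Python, from station import manip gives the robot as it stands.
- The arm moves only by the tool step_arm, never from a script. Its argument "targets" is text: rows parted by semicolons, each of 4 numbers parted by spaces: the shift along the tool's x, y, z in mm, then the turn about the tool's z in degrees. A call has 1 to 12 rows; each row is the pose to reach, as a shift and turn from the pose commanded when the call began, along the tool's axes at that moment; what a row does not reach only later rows make up. A row lasts 1/10 s, in which the tool goes at most 50 mm and 8.59 degrees, less where a joint would pass 70% of its speed; a pose out of reach is approached as far as the arm can. A call with a gripper value outside its range is refused whole. "gripper" is the closure, from 0 (fully open) to 1 (shut), set as the call begins (left out, the last holds). The fingers move at their own pace and stop on an object; "squeeze" is the grip in N (left out, the last holds). Time passes only in rows, so rows that repeat a pose let the fingers close. It gives the time, the measured TCP pose, the force, the opening and the grip force at its end, in the units of the state.
- manip.sense(): the state, without advancing time (a new reading comes with each control period).
- manip.snapshot(name): name is "scene" or "side" or "wrist"; returns the picture (384x512x3 uint8, red, green, blue); there is no depth.
- manip.get_calibration(name): a dict with "fov_y" (degrees; the focal length in pixels is half the picture's height over the tangent of half this angle, whatever the lens; pixels are square), "cx", "cy" (the principal point, pixels), "k1" (the pictures are not rectified: a ray, as slopes to the right and down, at radius r is drawn at 1 + k1 r^2 times it, then the intrinsics apply), "extrinsics" (4x4, takes a point from camera to world coordinates); the wrist camera has in their place "tool_from_camera" (4x4, takes a point from camera to tool coordinates, whose origin is the TCP and whose axes are the flange's). Camera axes: x right, y down, z forward; pixel columns grow to the right and rows downward; lengths in m; the calibration is good to about 2 mm. A picture is of the moment at which its call begins: read the wrist's pose just before it. get_calibration takes no time and is no camera call.
- manip.sign_off(): hands the job in; it is judged then, once.
Trained networks look in the newest picture that a camera, given by its name, has taken for a name from the list of things; names that differ only in an ending like _2 or _b are one class to them, and where a whole thing is asked for, a point or a joint stands for the part that bears it (a point fixed in the world has none). Each returns a list of dicts, best first, with "p" (0 to 1); they miss things now and then, are a little off and sometimes report something else, mostly with a low value. They report only what shows in the picture. A call takes as long as a camera call. They do not tell look-alikes from the thing itself.
- manip.recognise(camera, query): "position" ([column, row] in pixels, amid what is visible of it).
- manip.masks_of(camera, query): "pixels" (384x512 bool, what is visible of it) and "position" ([column, row] in pixels, amid what is visible of it).
- manip.mark_of(camera, query): "position" ([column, row] in pixels: a listed point, or the origin of a listed thing).
The state is a dict: "t": time; "q": joint angles; "qd": joint speeds; "tau": joint torques, N m; "tcp_pos": TCP position; "tool_rot": TCP orientation; "force": force on the tool from outside, world axes, zero at the start; "ft_torque": the same for the moment, N m; "finger_gap": opening from 0.0 (shut) to 1.0 (fully open); "gripper_force": force on a finger pad.
Only numpy, scipy, OpenCV 4.12 (cv2) and the standard library are available. Lean on these libraries where they do the work, as an engineer would, in place of code of your own. Each camera call takes 0.05 s, during which the arm holds its last target. There are 200 camera calls.

### The job

Take the key with the square head from the key rack, feel for the keyway in the lock on top of the steel cash box, push the key gently in until its collar sits flush on the lock plate, and turn it clockwise until the hidden bolt lets go and the drawer springs open. Leave the key turned in the lock and let go of it; never force the key, and do not disturb the other things.

Things in the scene. Friction and masses are not known exactly. Their poses are not given: they have to be found in the camera images.
- key: The key to use, 60 g: black square head (10 mm thick along its x, 32 mm wide along its y, from 16 to 48 mm above the origin). Origin: centre of the underside of its round collar (22 mm across, 4 mm thick); z points up to the head. It stands upright in one of the rack's two pockets, collar on the rack's top, loose by 2 mm. A half turn about z makes no difference.
- round_key: The other key, with a black round head (34 mm across, 10 mm thick); its bit is 24 mm wide and does not fit the lock. It stands in the other pocket and stays there. Origin and axes as for the key.
- rack: Fixed wooden block, 50 (x) by 150 (y) by 44 mm high, origin at the centre of its underside; key pockets, 10 by 27 mm and 36 mm deep, at y = -40 and +40 mm. Which key stands in which pocket varies.
- lockbox: Fixed grey steel cash box, 160 (x) by 150 (y) by 85 mm high, origin at the centre of its underside, z up; the drawer fills its front (-x) face. On top sits a steel lock plate, 50 (x) by 56 (y) mm, upper face 91 mm above the origin, the keyway in its middle. Forces of the key on box and lock, summed over all contacts, must stay under 40 N.
- lock_mid (a point): On the box: mid top in x and y, height of the plate's upper face; axes as the box's. The lock plate was adjusted by hand: its keyway is centred in box x, but lies anywhere from 8 mm to one side to 8 mm to the other (along box y). The keyway is a slot 19 mm long (box x), 8 mm wide (box y) through the 10 mm plate. Fully in, the collar lies on the plate, the key's origin at this height.
- plug (a joint): Turn of the hidden lock barrel, rad: 0 locked, grows clockwise from above, end stop 1.6. Only a key fully in (within 3 mm) is clear below the plate and can turn; it turns up to 0.3 rad before it takes the barrel along. Turn slowly: grease drag, 0.1 N m per rad/s, plus about 0.03 N m. It stays as left and then holds the key. The bolt lets go at about 0.95; a key turn of 1.4 to 1.5 does it.
- drawer (a joint): How far the drawer stands out of the box's front (towards box -x), m: 0 shut, 0.045 fully out. A spring pushes it out by itself as soon as the bolt is back; locked, it does not move.
- jigger: Loose double-cone steel jigger, 45 mm across, 80 mm tall, origin at its underside, between rack and box; to be left alone.
- syrup_bottle: Loose tall bottle, 60 mm across, 201 mm tall, origin at its underside, behind the box on the right; to be left alone.
- spice_jar: Loose jar, 42 mm across, 106 mm tall, origin at its underside, behind the box; to be left alone.
- key_tip (a point): Lowest point of the same key, 31 mm below its origin, axes as the key's. Below the collar comes a round shank, 5 mm across and 14 mm long, then a flat bit 6 mm thick (key x), 16 mm wide (key y) and 17 mm long, its lower edge rounded with 3 mm radius.
Things that resemble listed ones, but are neither listed nor needed, are in the scene too. What is shaped like the key but pink is not meant.

How it is judged:
By the outcome, as a careful person would: the job done as asked, in the order asked, and still so for the second after the job is handed in, with the robot touching nothing.
It also fails if it takes over 67 s, if anything falls off the work surface, if the arm or the gripper's body presses on something with over 40 N, if the wrist force passes 120 N, or if a joint passes its speed limit or range.

## Working session

There is one attempt and no reset: what is moved stays moved. The work goes in short steps, Python scripts to look and compute and a tool call to move; the robot and the scene stay as the last step left them, time stands still between calls to the robot, and variables do not carry over. Pictures are saved under pics/ and viewed, at most 10 in all, crops included, and the job is handed in when it is done.

Besides the shell and the picture viewer there is one more tool, called after "Emit:" as name(argument=value, ...) on one line, values as JSON. step_arm: Moves the arm, as the interface text tells. Its arguments: {"type":"object","properties":{"targets":{"type":"string"},"gripper":{"type":"number"},"squeeze":{"type":"number"}},"required":["targets"]}

```bash
mkdir -p pics; cat > h.py <<'E'
import numpy as np, cv2
from scipy.spatial.transform import Rotation as R
from station import manip
def cam(n, s=None):
    c=manip.get_calibration(n); f=192/np.tan(np.radians(c['fov_y'])/2)
    if n=='wrist':
        s=s or manip.sense(); T=np.eye(4); T[:3,:3]=R.from_quat(s['tool_rot']).as_matrix(); T[:3,3]=s['tcp_pos']
        E=T@np.array(c['tool_from_camera'])
    else: E=np.array(c['extrinsics'])
    return c,f,E
def ray(C,p):
    c,f,E=C; K=np.array([[f,0,c['cx']],[0,f,c['cy']],[0,0,1.]])
    u=cv2.undistortPoints(np.array([[p]],float),K,np.array([c['k1'],0,0,0,0.]))[0,0]
    return E[:3,3],E[:3,:3]@np.array([u[0],u[1],1])
def onz(C,p,z):
    o,d=ray(C,p); return o+d*(z-o[2])/d[2]
def tri(Cs,ps):
    A=np.zeros((3,3));b=np.zeros(3)
    for C,p in zip(Cs,ps):
        o,d=ray(C,p); d=d/np.linalg.norm(d); M=np.eye(3)-np.outer(d,d); A+=M;b+=M@o
    return np.linalg.solve(A,b)
def proj(C,P):
    c,f,E=C; q=np.linalg.inv(E)@np.append(P,1); u=q[:2]/q[2]; u=u*(1+c['k1']*(u@u)); return u*f+[c['cx'],c['cy']]
def save(n,im): cv2.imwrite('pics/'+n+'.png',im[:,:,::-1])
E
python3 - <<'E'
from h import *
ims=[]
for n in ['scene','side']:
    im=manip.snapshot(n); C=cam(n); save(n,cv2.resize(im,(800,600)))
    for q in ['key','round_key','rack','lockbox','lock_mid','jigger','key_tip']:
        print(n,q,[(np.round(d['position']).tolist(),round(d['p'],2)) for d in manip.mark_of(n,q)][:5])
print(manip.sense()); print(manip.get_calibration('wrist')); print(cam('scene')[2],cam('side')[2])
E
```

```text
scene key [([182.0, 236.0], 0.74), ([182.0, 265.0], 0.57)]
scene round_key [([217.0, 255.0], 0.76)]
scene rack [([200.0, 269.0], 0.94), ([184.0, 266.0], 0.3)]
scene lockbox [([304.0, 206.0], 0.56)]
scene lock_mid [([303.0, 181.0], 0.8)]
scene jigger [([242.0, 229.0], 0.72), ([204.0, 272.0], 0.58)]
scene key_tip [([182.0, 274.0], 0.7), ([186.0, 243.0], 0.59), ([261.0, 178.0], 0.28)]
side key [([225.0, 153.0], 0.67), ([192.0, 147.0], 0.47)]
side round_key [([198.0, 165.0], 0.4)]
side rack []
side lockbox [([261.0, 244.0], 0.91)]
side lock_mid [([264.0, 217.0], 0.7)]
side jigger [([229.0, 194.0], 0.75)]
side key_tip [([226.0, 159.0], 0.6), ([194.0, 158.0], 0.56)]
{'t': 0.8, 'q': array([-1.38449161e+00,  5.27450991e-01,  1.43271182e+00,  3.02924528e-06,
        1.18140744e+00, -1.78486452e-01]), 'qd': array([ 0.00075338, -0.00175729,  0.00087298,  0.00132207, -0.00023216,
        0.00053926]), 'tau': array([-4.38426468e-04, -4.42252314e+01, -1.78414804e+01, -1.98825182e-04,
        5.32561135e-04,  1.35085935e-05]), 'tcp_pos': array([ 0.22300215, -0.58383114,  0.23133677]), 'tool_rot': a
[... 425 characters left out ...]
58e-01,
         8.05225710e-02],
       [ 9.99999373e-01,  5.27077664e-04, -9.87549955e-04,
         1.98131256e-03],
       [ 1.10338570e-03, -3.15405574e-01,  9.48956325e-01,
        -1.42049415e-01],
       [ 0.00000000e+00,  0.00000000e+00,  0.00000000e+00,
         1.00000000e+00]])}
[[-0.5077126  -0.56539088  0.65004698 -0.0752142 ]
 [-0.8614881   0.32605562 -0.38926338  0.39136776]
 [ 0.00813449 -0.75764166 -0.65262006  0.72292141]
 [ 0.          0.          0.          1.        ]] [[ 0.91777098 -0.26512397  0.29564456  0.29285471]
 [-0.39702278 -0.62821038  0.66912228 -0.60906758]
 [ 0.00832662 -0.73147864 -0.68181351  0.68302118]
 [ 0.          0.          0.          1.        ]]
```

View pics/scene.png

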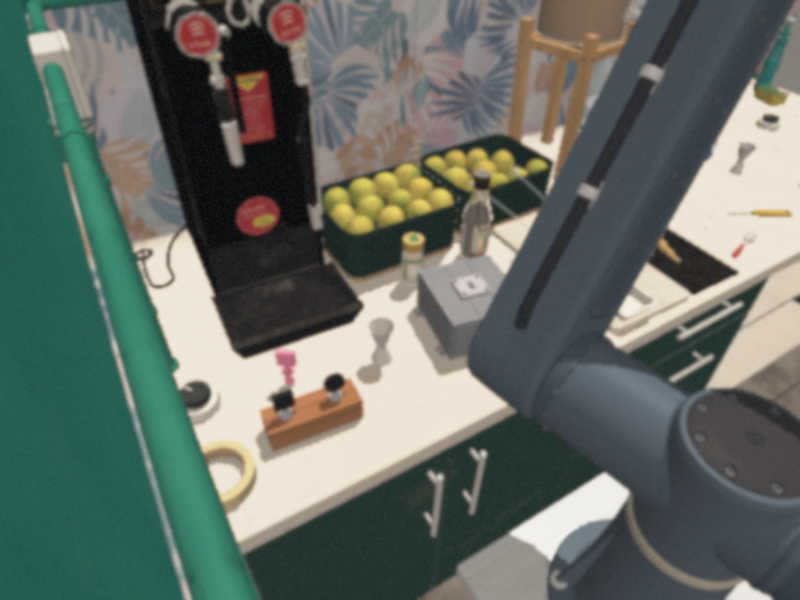

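View pics/side.png

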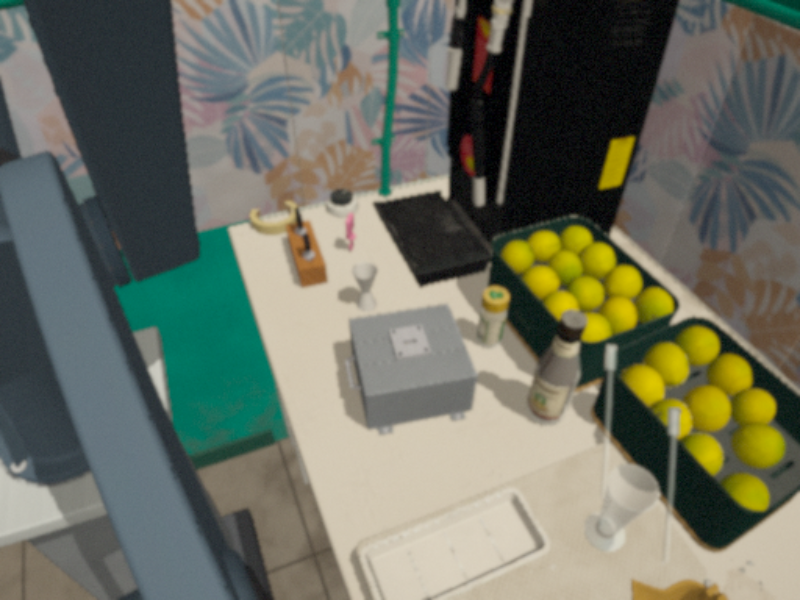

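The candidates in native pixels:
- Black square head at scene (182,258), side (191,140): this matches the description.
- Black round head at scene (214,245), side (197,155): this is the other key.
- Pink look-alike at scene (183,230), side (224,147): not wanted.

I choose the square head in the left pocket and will check it in a wrist crop.

```bash
python3 - <<'E'
from h import *
S,D=cam('scene'),cam('side')
for n,a,b in [('key',(182,265),(192,147)),('round',(217,255),(198,165)),('lock',(303,181),(264,217)),('jig',(242,229),(229,194)),('box',(304,206),(261,244))]:
    P=tri([S,D],[a,b]); print(n,P.round(3),(proj(S,P)-a).round(1),(proj(D,P)-b).round(1))
print('z', onz(S,(182,265),.044).round(3),onz(D,(192,147),.044).round(3),onz(S,(217,255),.044).round(3),onz(S,(303,181),.091).round(3),onz(D,(264,217),.091).round(3))
s=manip.sense(); print(R.from_quat(s['tool_rot']).as_matrix().round(3))
E
```

```text
key [0.45  0.267 0.045] [-0.4 -0.5] [-0.3  0.4]
round [0.442 0.181 0.038] [-0.9 -1.1] [-0.7  0.9]
lock [ 0.515 -0.127  0.094] [-0.8 -1. ] [-1.   1.2]
jig [0.503 0.071 0.005] [1.3 1.5] [ 1.2 -1.5]
box [ 0.505 -0.133  0.005] [-1.2 -1.4] [-1.5  1.7]
z [0.448 0.267 0.044] [0.451 0.27  0.044] [0.434 0.182 0.044] [ 0.514 -0.129  0.091] [ 0.52  -0.122  0.091]
[[ 0.934  0.357  0.   ]
 [ 0.357 -0.934 -0.   ]
 [-0.     0.    -1.   ]]
```

Emit:
step_arm(targets="0 0 -50 -8; 50 -40 -60 -16; 445 -348 -60 -69; 445 -348 -60 -69; 445 -348 -60 -69; 445 -348 -60 -69; 445 -348 -60 -69; 445 -348 -60 -69; 445 -348 -60 -69; 445 -348 -60 -69; 445 -348 -60 -69; 445 -348 -60 -69")

```text
t: 2.0
tcp_pos: [0.5074, -0.1114, 0.2916]
tool_rot: [0.708, 0.706, 0.0, 0.0]
force: [0.4, -1.0, -0.0]
finger_gap: 1.0
gripper_force: 0.0
```

Emit:
step_arm(targets="0 0 0 0; 0 0 0 0; 0 0 0 0")

```text
t: 2.3
tcp_pos: [0.5061, -0.114, 0.2912]
tool_rot: [0.708, 0.706, -0.0, 0.0]
force: [-0.2, 0.8, 0.5]
finger_gap: 0.999
gripper_force: 0.0
```

```bash
python3 - <<'E'
from h import *
C=cam('wrist'); im=manip.snapshot('wrist'); save('w1',cv2.resize(im,(800,600)))
for q in ['lock_mid','lockbox']:
    m=manip.mark_of('wrist',q)
    for d in m[:2]: print(q,np.round(d['position']),round(d['p'],2),onz(C,d['position'],.091 if q=='lock_mid' else 0).round(4))
mk=manip.masks_of('wrist','lockbox')
np.save('m.npy',mk[0]['pixels']); 
E
```

```text
lock_mid [264. 174.] 0.93 [ 0.5108 -0.1253  0.091 ]
lockbox [266. 160.] 0.65 [ 0.5157 -0.1295  0.    ]Traceback (most recent call last):
  File "<stdin>", line 7, in <module>
IndexError: list index out of range
```

View pics/w1.png

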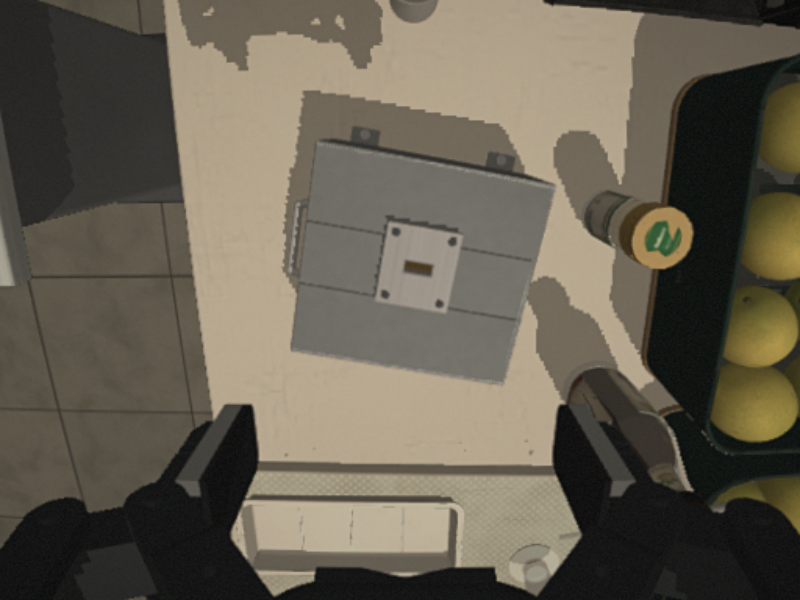

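```bash
python3 - <<'E'
from h import *
C=cam('wrist'); g=lambda p,z: onz(C,np.array(p)*.64-.18,z)
c=[g(p,.085) for p in [(317,141),(554,184),(502,383),(291,351)]]
for i in range(4):
    e=c[(i+1)%4]-c[i]; print(np.linalg.norm(e).round(4), np.degrees(np.arctan2(e[1],e[0])).round(1))
print('ctr',np.mean(c,0).round(4))
p=[g(p,.091) for p in [(388,219),(463,235),(448,312),(375,300)]]
for i in range(4):
    e=p[(i+1)%4]-p[i]; print(np.linalg.norm(e).round(4), np.degrees(np.arctan2(e[1],e[0])).round(1))
print('plate',np.mean(p,0).round(4))
# slot by dark brown
im=manip.snapshot('wrist'); hsv=cv2.cvtColor(im,cv2.COLOR_RGB2HSV)
r=hsv[160:184,252:284]; m=(r[...,1]>70).astype(np.uint8); print(m.sum())
ys,xs=np.nonzero(m); P=np.array([onz(C,(x+252,y+160),.091)[:2] for x,y in zip(xs,ys)])
print('slot',P.mean(0).round(4)); print(cv2.minAreaRect((P*1000).astype(np.float32)))
E
```

```text
0.1567 -10.1
0.147 -100.5
0.1566 170.3
0.1482 79.6
ctr [ 0.5137 -0.1265  0.085 ]
0.0506 -12.3
0.0545 -99.3
0.0511 169.9
0.0565 80.1
plate [ 0.5151 -0.1225  0.091 ]
85
slot [ 0.5144 -0.1214]
((514.4605102539062, -121.33164978027344), (5.399353981018066, 17.349868774414062), 79.17154693603516)
```

```bash
python3 - <<'E'
from h import *
D=cam('side');S=cam('scene')
for p in [(230,226),(300,208),(385,192),(440,180)]: print(p,onz(D,np.array(p)*.64,0).round(3))
for p in [(210,450),(170,350),(140,240)]: print(p,onz(S,np.array(p)*.64,0).round(3))
for z in (0.2,.4): print(proj(D,(.45,.38,z))/.64,proj(S,(.45,.38,z))/.64)
E
```

```text
(230, 226) [0.326 0.404 0.   ]
(300, 208) [0.483 0.41  0.   ]
(385, 192) [0.682 0.396 0.   ]
(440, 180) [0.824 0.395 0.   ]
(210, 450) [0.476 0.382 0.   ]
(170, 350) [0.718 0.384 0.   ]
(140, 240) [1.101 0.36  0.   ]
[275.34163638 133.94235553] [184.22236753 372.60222431]
[259.55419452  28.27440979] [137.41862168 240.877119  ]
```

Emit:
step_arm(targets="340 -56 40 -170; 340 -56 40 -170; 340 -56 40 -170; 340 -56 40 -170; 340 -56 40 -170; 340 -56 40 -170; 340 -56 40 -170; 340 -56 40 -170; 340 -56 40 -170; 340 -56 40 -170; 340 -56 40 -170; 340 -56 40 -170")

```text
t: 3.75
tcp_pos: [0.4514, 0.2262, 0.2513]
tool_rot: [-0.116, 0.993, -0.0, 0.0]
force: [-0.0, -0.8, 0.8]
finger_gap: 1.002
gripper_force: 0.0
```

Emit:
step_arm(targets="0 0 0 -68; 0 0 0 -68; 0 0 0 -68; 0 0 0 -68; 0 0 0 -68; 0 0 0 -68; 0 0 0 -68; 0 0 0 -68; 0 0 0 -68; 0 0 0 -68; 0 0 0 -68")

```text
t: 4.85
tcp_pos: [0.4512, 0.2265, 0.2513]
tool_rot: [-0.649, 0.761, 0.0, -0.0]
force: [-0.8, 0.2, 0.5]
finger_gap: 0.999
gripper_force: 0.0
```

```bash
python3 - <<'E'
from h import *
C=cam('wrist'); im=manip.snapshot('wrist'); save('w2',cv2.resize(im,(800,600)))
for q in ['key','round_key','rack']:
    for d in manip.mark_of('wrist',q)[:3]: print(q,np.round(d['position']/.64 if 0 else np.array(d['position'])/.64),round(d['p'],2),onz(C,d['position'],0 if q=='rack' else .044).round(4))
s=manip.sense(); print(s['tcp_pos'],s['q'].round(3),R.from_quat(s['tool_rot']).as_matrix().round(3))
E
```

```text
key [412. 307.] 0.8 [0.4518 0.262  0.044 ]
key [281. 272.] 0.69 [0.5379 0.2224 0.044 ]
key [406. 199.] 0.49 [0.4443 0.1869 0.044 ]
round_key [407. 195.] 0.95 [0.4435 0.1847 0.044 ]
rack [415. 241.] 0.74 [0.4435 0.2246 0.    ]
rack [414. 297.] 0.33 [0.4508 0.2686 0.    ]
rack [287.  34.] 0.17 [0.5083 0.0662 0.    ]
[0.4511297  0.22678798 0.25125072] [ 0.244  0.34   1.705 -0.     1.096 -2.74 ] [[-0.157 -0.988  0.   ]
 [-0.988  0.157 -0.   ]
 [ 0.    -0.    -1.   ]]
```

View pics/w2.png

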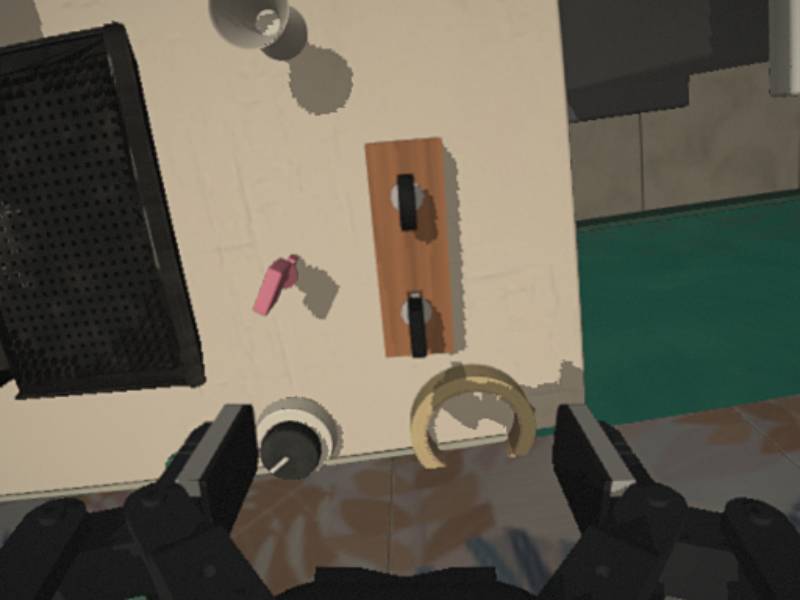

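The wrist view shows the rack with the upper key at (406,200) and the lower key at (416,325), near the tape ring. The pink one lies flat at (275,285). I'll check the head shape in a close crop of the scene camera and measure the geometry.

```bash
python3 - <<'E'
from h import *
im=manip.snapshot('scene'); a=im[215:305,140:260]; save('c1',cv2.resize(a,None,fx=5,fy=5,interpolation=cv2.INTER_CUBIC))
C=cam('wrist'); w=manip.snapshot('wrist')
g=lambda p,z: onz(C,np.array(p)*.64-.18,z)
c=[g(p,.044) for p in [(366,143),(440,138),(387,356),(453,352)]]
for i,j in [(0,2),(1,3),(0,1)]:
    e=c[j]-c[i]; print(np.linalg.norm(e).round(4),np.degrees(np.arctan2(e[1],e[0])).round(1))
print(np.mean(c,0).round(4))
v=w[...].max(2)
for (x0,x1,y0,y1) in [(260,275,186,230),(252,270,110,150)]:
    m=(v[y0:y1,x0:x1]<45); ys,xs=np.nonzero(m)
    P=np.array([onz(C,(x+x0,y+y0),.092)[:2] for x,y in zip(xs,ys)])*1000
    r=cv2.minAreaRect(P.astype(np.float32)); print(m.sum(),P.min(0),P.max(0),r)
save('c2',cv2.resize(w[175:235,235:295],None,fx=9,fy=9,interpolation=cv2.INTER_CUBIC))
E
```

```text
0.1493 85.6
0.1493 85.8
0.0476 174.8
[0.4462 0.2242 0.044 ]
320 [444.24480399 240.37168044] [454.51629662 278.50038279] ((449.432861328125, 259.3029479980469), (38.16524124145508, 8.504266738891602), 87.00067138671875)
331 [438.69760162 167.44027485] [448.70629984 198.66658002] ((443.6058044433594, 182.8303985595703), (31.18122100830078, 8.540142059326172), 84.93634033203125)
```

View pics/c1.png

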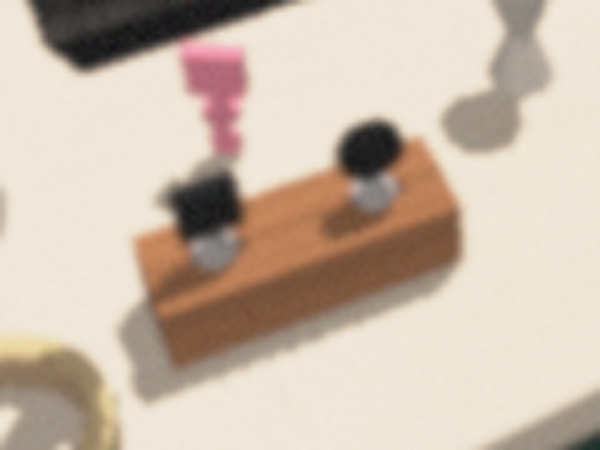

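View pics/c2.png

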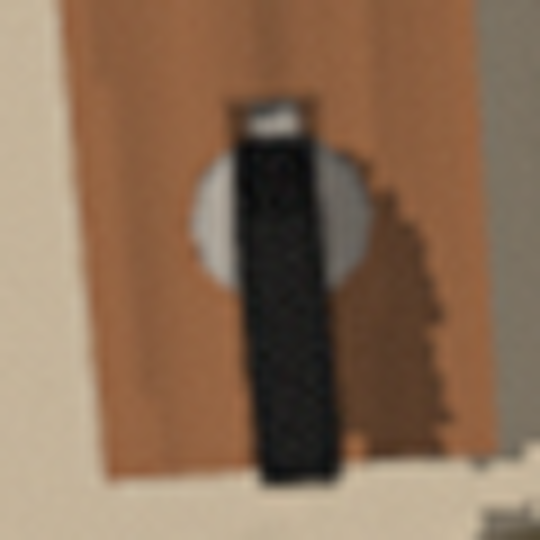

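The crop shows the square black head at the left pocket, the round one at the right, and the pink one off the rack. The lower key in the wrist view is the target.

Emit:
step_arm(targets="-35 7 40 -5; -35 7 80 -5; -35 7 110 -5; -35 7 140 -5; -35 7 160 -5; -35 7 178 -5; -35 7 190 -5; -35 7 194 -5; -35 7 194 -5")

```text
t: 6.05
tcp_pos: [0.4497, 0.2625, 0.057]
tool_rot: [-0.682, 0.731, 0.0, -0.0]
force: [-0.6, 0.6, -0.6]
finger_gap: 1.003
gripper_force: 0.0
```

Emit:
step_arm(targets="0 0 0 0; 0 0 0 0; 0 0 0 0; 0 0 0 0; 0 0 0 0; 0 0 0 0; 0 0 0 0; 0 0 0 0", gripper=1, squeeze=40)

```text
t: 6.85
tcp_pos: [0.4499, 0.2625, 0.0576]
tool_rot: [-0.682, 0.731, -0.0, 0.0]
force: [-1.1, 0.1, 3.9]
finger_gap: 0.113
gripper_force: 42.2
```

Emit:
step_arm(targets="0 0 -10 0; 0 0 -20 0; 0 0 -30 0; 0 0 -45 0; 0 0 -70 0; 0 0 -110 0; 0 0 -143 0; 0 0 -143 0; 0 0 -143 0", squeeze=60)

```text
t: 7.75
tcp_pos: [0.4498, 0.2626, 0.2014]
tool_rot: [-0.682, 0.731, -0.0, 0.001]
force: [-0.9, -0.1, -0.3]
finger_gap: 0.109
gripper_force: 59.7
```

```bash
python3 - <<'E'
from h import *
C=cam('wrist'); w=manip.snapshot('wrist'); save('w3',cv2.resize(w,(800,600)))
s=manip.sense(); print(s['tcp_pos'],s['q'].round(3),s['force'],s['ft_torque'],R.from_quat(s['tool_rot']).as_matrix().round(3))
for q in ['key','key_tip']:
    for d in manip.mark_of('wrist',q)[:2]: print(q,d['position'],d['p'])
E
```

```text
[0.44896074 0.26227461 0.20018836] [ 0.314  0.43   1.727 -0.     0.985 -2.759] [ 0.23018319  0.79767472 -1.32383933] [ 0.00945417  0.00473399 -0.00539001] [[-0.069 -0.998 -0.001]
 [-0.998  0.069 -0.   ]
 [ 0.     0.001 -1.   ]]
key [158.2, 144.2] 0.96
key [259.1, 254.7] 0.66
key_tip [173.4, 138.0] 0.85
key_tip [260.7, 230.1] 0.6
```

View pics/w3.png

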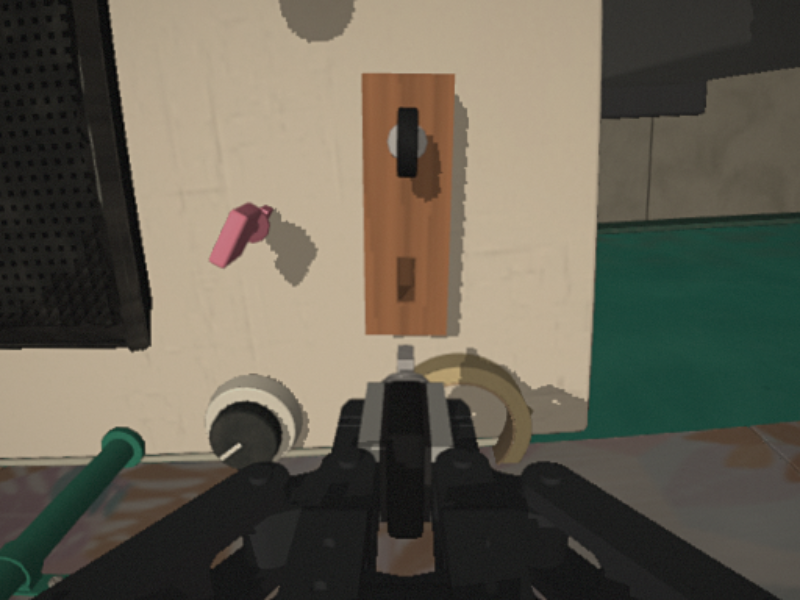

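Emit:
step_arm(targets="40 -10 0 0; 379 -92 0 96; 379 -92 0 96; 379 -92 0 96; 379 -92 0 96; 379 -92 0 96; 379 -92 0 96; 379 -92 0 96; 379 -92 0 96; 379 -92 0 96; 379 -92 0 96; 379 -92 0 96")

```text
t: 9.1
tcp_pos: [0.5142, -0.1219, 0.1984]
tool_rot: [0.078, 0.997, 0.001, -0.002]
force: [0.5, 0.1, -0.4]
finger_gap: 0.111
gripper_force: 59.7
```

Emit:
step_arm(targets="0 0 0 2; 0 0 0 2; 0 0 0 2; 0 0 0 2")

```text
t: 9.5
tcp_pos: [0.5149, -0.1218, 0.1996]
tool_rot: [0.091, 0.996, 0.0, -0.001]
force: [0.8, -0.5, -0.8]
finger_gap: 0.105
gripper_force: 59.7
```

```bash
python3 - <<'E'
from h import *
s=manip.sense(); C=cam('wrist',s); w=manip.snapshot('wrist'); save('w4',cv2.resize(w,(800,600)))
M=R.from_quat(s['tool_rot']).as_matrix(); print(s['tcp_pos'],s['q'].round(3),s['force'],np.degrees(np.arctan2(M[1,0],M[0,0])))
for q in ['key','key_tip','lock_mid','syrup_bottle']:
    for d in manip.mark_of('wrist',q)[:2]: print(q,np.array(d['position'])/.64,d['p'],onz(C,d['position'],.091 if q=='lock_mid' else 0).round(3))
manip.snapshot('side')
for d in manip.mark_of('side','syrup_bottle')[:1]: print(onz(cam('side'),d['position'],0))
E
```

```text
[ 0.51490088 -0.12181067  0.1996096 ] [-0.444  0.442  1.705 -0.     0.995 -1.832] [ 0.77688526 -0.48827446 -0.82544841] 169.5314926396833
key [405.78125 397.1875 ] 0.87 [ 0.617 -0.141  0.   ]
key [402.96875 258.90625] 0.29 [ 0.515 -0.125  0.   ]
key_tip [405.625   354.84375] 0.58 [ 0.584 -0.135  0.   ]
syrup_bottle [273.90625 484.84375] 0.44 [ 0.675 -0.258  0.   ]
[ 0.67592738 -0.25761491  0.        ]
```

View pics/w4.png

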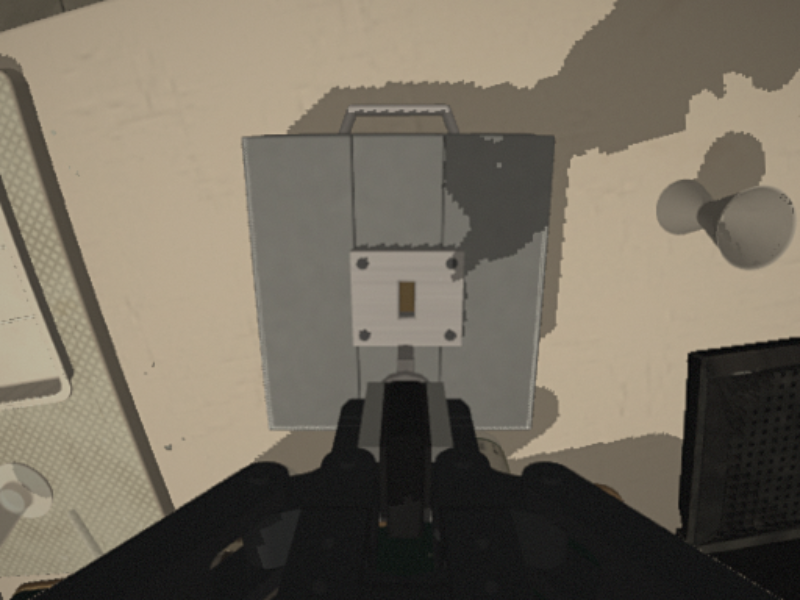

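```bash
python3 - <<'E'
from h import *
s=manip.sense(); c=manip.get_calibration('wrist'); f=192/np.tan(np.radians(c['fov_y'])/2)
C=(c,f,np.array(c['tool_from_camera'])); g=lambda p,z: onz(C,np.array(p)*.64-.18,z)*1000
h=s['tcp_pos'][2]-.091
w=manip.snapshot('wrist'); hsv=cv2.cvtColor(w,cv2.COLOR_RGB2HSV)
r=hsv[172:212,246:274]; m=r[...,1]>90; ys,xs=np.nonzero(m)
P=np.array([onz(C,(x+246,y+172),h)[:2] for x,y in zip(xs,ys)])*1000
print(m.sum(),P.mean(0).round(2),cv2.minAreaRect(P.astype(np.float32)))
c4=[g(p,h) for p in [(350,252),(351,346),(463,250),(463,347)]]
for i,j in [(0,1),(2,3),(0,2),(1,3)]: e=c4[j]-c4[i]; print(np.linalg.norm(e).round(1),np.degrees(np.arctan2(e[1],e[0])).round(2))
c4=[g(p,h+.006) for p in [(243,138),(269,429),(553,136),(530,428)]]
for i,j in [(0,1),(2,3),(0,2),(1,3)]: e=c4[j]-c4[i]; print('box',np.linalg.norm(e).round(1),np.degrees(np.arctan2(e[1],e[0])).round(2))
print(np.mean(c4,0))
print('tip front',g((405,347),.0435), 'edges',g((398,352),.0435),g((413,352),.0435))
save('c3',cv2.resize(w[170:250,225:295],None,fx=8,fy=7.5,interpolation=cv2.INTER_CUBIC))
for k in (-8,8): print('head top model',)if 0 else None
for x in (-16,16): print('head top px at x',x,proj(C,(x/1000,0,-.0345))/.64)
for x in (-8,8): print('tip px',x,proj(C,(x/1000,0,.0435))/.64)
E
```

```text
162 [ 2.46 -0.95] ((2.4218626022338867, -0.9455599784851074), (13.980159759521484, 6.335436820983887), 0.009306097403168678)
49.9 -178.72
51.5 178.0
55.4 88.96
58.3 90.57
box 157.9 -179.91
box 158.0 179.73
box 147.2 89.67
box 148.2 89.74
[  0.16975627  -4.99237349 115.30647126]
tip front [ 1.95666136 -1.79161468 43.5       ] edges [-0.12989136 -4.48713352 43.5       ] [-0.13147007  1.28993276 43.5       ]
head top px at x -16 [411.98848086 529.42897244]
head top px at x 16 [412.70299062 421.35847905]
tip px -8 [409.30646252 370.26154577]
tip px 8 [409.43557637 332.04250481]
```

View pics/c3.png

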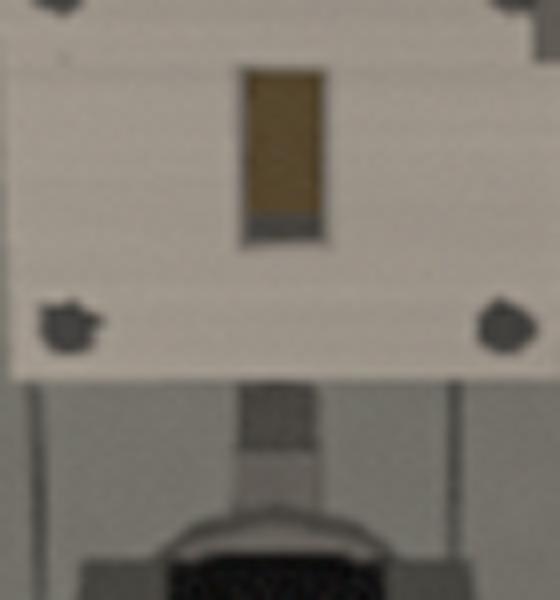

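```bash
cat > t.py <<'E'
from h import *
s=manip.sense(); c=manip.get_calibration('wrist'); f=192/np.tan(np.radians(c['fov_y'])/2)
C=(c,f,np.array(c['tool_from_camera'])); g=lambda p,z: onz(C,p,z)[:2]*1000
h=s['tcp_pos'][2]-.091
def near(col,row,n=None): return (225+col/8-.5,170+row/7.5-.5)
E
python3 - <<'E'
from t import *
for p in [(242,67),(326,67),(242,243),(326,243),(284,155)]: print('slot',g(near(*p),h).round(2))
print('bit low front',g(near(277,380),.0425),'bit top front',g(near(235,450),.0275),g(near(322,450),.0275))
print('collar front',g(near(275,508),.0095))
print('low edges',g(near(239,400),.040),g(near(317,400),.040))
E
```

```text
slot [10.67 -5.05]
slot [10.67  3.12]
slot [-8.7  -5.12]
slot [-8.7   3.24]
slot [ 1.1  -0.95]
bit low front [ 3.49870747 -1.73039864] bit top front [ 4.18560508 -4.65093949] [4.18386207 1.35738737]
collar front [ 8.08557104 -1.89986022]
low edges [ 2.8443091  -4.53123259] [2.84281583 1.21156006]
```

The crop shows the slot at native px (260.0,190.2), square to the tool, and the bit below it at (260,221–230). I'll shift about +5 mm in x and +1 mm in y, go down to about 10 mm above the plate, and look again.

Emit:
step_arm(targets="5 1 20 0; 5 1 35 0; 5 1 46 0; 5 1 52 0; 5 1 53 0; 5 1 53 0; 5 1 53 0; 5 1 53 0")

```text
t: 10.7
tcp_pos: [0.5109, -0.1202, 0.1478]
tool_rot: [0.092, 0.996, -0.0, 0.001]
force: [0.1, 0.5, -0.2]
finger_gap: 0.112
gripper_force: 59.7
```

```bash
python3 - <<'E'
from t import *
w=manip.snapshot('wrist'); print(s['tcp_pos'],s['force'],h)
save('c4',cv2.resize(w[170:250,225:295],None,fx=8,fy=7.5,interpolation=cv2.INTER_CUBIC))
E
```

```text
[ 0.51092429 -0.1202336   0.14778617] [ 0.10884831  0.53517437 -0.21811206] 0.05678616661268773
```

View pics/c4.png

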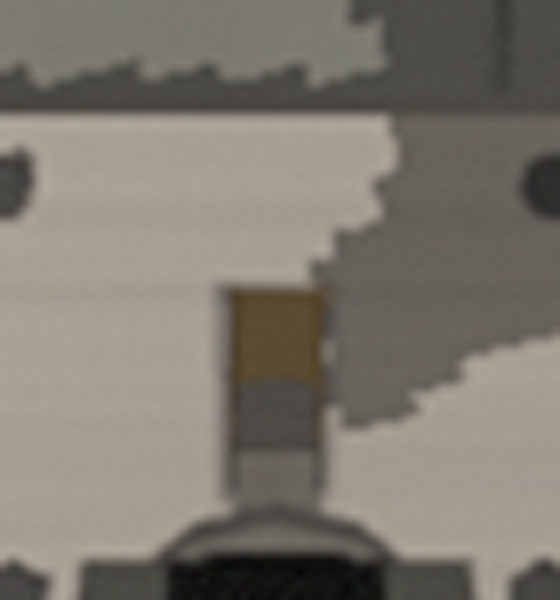

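```bash
python3 - <<'E'
from t import *
for p in [(221,290),(326,290)]: print('slot',g(near(*p),h).round(2))
print('low front',g(near(278,378),.0425).round(2),'top front',g(near(235,450),.0275).round(2),g(near(322,450),.0275).round(2))
print('low edges',g(near(238,400),.040).round(2),g(near(318,400),.040).round(2))
E
```

```text
slot [ 5.77 -6.15]
slot [5.77 2.17]
low front [ 3.67 -1.66] top front [ 4.19 -4.65] [4.18 1.36]
low edges [ 2.85 -4.6 ] [2.84 1.29]
```

Emit:
step_arm(targets="0 -0.3 4 0; 0 -0.3 8 0; 0 -0.3 10 0; 0 -0.3 11 0; 0 -0.3 12 0; 0 -0.3 12.5 0; 0 -0.3 13 0; 0 -0.3 13.5 0; 0 -0.3 13.5 0")

```text
t: 11.65
tcp_pos: [0.5104, -0.1203, 0.1337]
tool_rot: [0.092, 0.996, 0.0, 0.0]
force: [-1.0, 0.5, -0.8]
finger_gap: 0.107
gripper_force: 59.7
```

Emit:
step_arm(targets="0 0 0.5 0; 0 0 1 0; 0 0 1.5 0; 0 0 2 0; 0 0 2.5 0; 0 0 3 0; 0 0 3 0")

```text
t: 12.35
tcp_pos: [0.5104, -0.1204, 0.1307]
tool_rot: [0.092, 0.996, 0.0, -0.0]
force: [-0.4, 0.4, -0.4]
finger_gap: 0.11
gripper_force: 59.7
```

Emit:
step_arm(targets="0 0 1 0; 0 0 2 0; 0 0 3 0; 0 0 4 0; 0 0 5 0; 0 0 6 0; 0 0 7 0; 0 0 7 0")

```text
t: 13.15
tcp_pos: [0.5103, -0.1203, 0.1236]
tool_rot: [0.092, 0.996, 0.0, -0.0]
force: [-0.7, 0.6, -0.6]
finger_gap: 0.108
gripper_force: 59.7
```

Emit:
step_arm(targets="0 0 1 0; 0 0 2 0; 0 0 3 0; 0 0 4 0; 0 0 5 0; 0 0 6 0; 0 0 7 0; 0 0 7 0")

```text
t: 13.95
tcp_pos: [0.5103, -0.1203, 0.1166]
tool_rot: [0.092, 0.996, 0.0, -0.0]
force: [0.2, 0.3, -0.9]
finger_gap: 0.108
gripper_force: 59.7
```

Going in freely. About 12 mm is left.

Emit:
step_arm(targets="0 0 1 0; 0 0 2 0; 0 0 3 0; 0 0 4 0; 0 0 5 0; 0 0 6 0; 0 0 7 0; 0 0 8 0; 0 0 9 0; 0 0 9 0")

```text
t: 14.95
tcp_pos: [0.5104, -0.1203, 0.1076]
tool_rot: [0.092, 0.996, 0.0, -0.0]
force: [-0.3, 0.4, -0.1]
finger_gap: 0.112
gripper_force: 59.7
```

Emit:
step_arm(targets="0 0 0.5 0; 0 0 1 0; 0 0 1.5 0; 0 0 2 0; 0 0 2 0")

```text
t: 15.45
tcp_pos: [0.5104, -0.1204, 0.1057]
tool_rot: [0.092, 0.996, 0.0, -0.0]
force: [-0.2, -0.4, -0.4]
finger_gap: 0.109
gripper_force: 59.7
```

Emit:
step_arm(targets="0 0 0.3 0; 0 0 0.6 0; 0 0 0.9 0; 0 0 0.9 0")

```text
t: 15.85
tcp_pos: [0.5104, -0.1204, 0.1048]
tool_rot: [0.092, 0.996, -0.0, 0.0]
force: [0.0, 0.7, -0.5]
finger_gap: 0.11
gripper_force: 59.7
```

Emit:
step_arm(targets="0 0 0.2 0; 0 0 0.4 0; 0 0 0.4 0")

```text
t: 16.15
tcp_pos: [0.5105, -0.1204, 0.1046]
tool_rot: [0.092, 0.996, -0.0, 0.0]
force: [-0.2, -0.2, 1.7]
finger_gap: 0.108
gripper_force: 59.9
```

Emit:
step_arm(targets="0 0 0.2 0; 0 0 0.4 0; 0 0 0.4 0")

```text
t: 16.45
tcp_pos: [0.5105, -0.1204, 0.1046]
tool_rot: [0.091, 0.996, -0.0, 0.0]
force: [-0.9, 0.3, 5.7]
finger_gap: 0.109
gripper_force: 60.5
```

Seated at about 6 N, collar on the plate. I'll turn clockwise (+ about tool z) with the key axis kept about 4.3 mm behind the TCP.

Emit:
step_arm(targets="0 0.15 -0.2 2; 0 0.3 -0.2 4; 0 0.45 -0.2 6; 0 0.6 -0.2 8; -0.1 0.75 -0.2 10; -0.1 0.9 -0.2 12; -0.1 0.9 -0.2 12")

```text
t: 17.15
tcp_pos: [0.5112, -0.1195, 0.1046]
tool_rot: [0.195, 0.981, 0.0, 0.001]
force: [-0.4, 1.1, 3.2]
finger_gap: 0.108
gripper_force: 60.3
```

Emit:
step_arm(targets="0 0.15 0 2; 0 0.3 0 4; 0 0.45 0 6; 0 0.6 0 8; -0.1 0.75 0 10; -0.1 0.9 0 12; -0.1 0.9 0 12")

```text
t: 17.85
tcp_pos: [0.5116, -0.1188, 0.1046]
tool_rot: [0.296, 0.955, -0.0, 0.001]
force: [0.7, 0.8, 4.5]
finger_gap: 0.105
gripper_force: 60.4
```

```bash
python3 - <<'E'
from h import *
s=manip.sense(); print(s['force'],s['ft_torque'],s['q'].round(3))
E
```

```text
[0.66062427 0.84140536 4.48721138] [0.12315761 0.00789119 0.00964511] [-0.441  0.587  1.794  0.     0.759 -1.411]
```

Emit:
step_arm(targets="0 0.15 0 2; 0 0.3 0 4; 0 0.45 0 6; 0 0.6 0 8; -0.1 0.75 0 10; -0.1 0.9 0 12; -0.1 1.05 0 14; -0.2 1.2 0 16; -0.2 1.3 0 18; -0.2 1.3 0 18")

```text
t: 18.85
tcp_pos: [0.5124, -0.1179, 0.1046]
tool_rot: [0.442, 0.897, -0.0, 0.0]
force: [-0.7, -0.1, 4.7]
finger_gap: 0.11
gripper_force: 60.6
```

```bash
python3 - <<'E'
from h import *
s=manip.sense(); print(s['force'],s['ft_torque'],s['q'].round(3))
E
```

```text
[-0.6563752 -0.1143885  4.6892748] [0.05071895 0.10944709 0.01918557] [-0.439  0.588  1.793 -0.     0.76  -1.094]
```

Emit:
step_arm(targets="0 0.15 0 2; 0 0.3 0 4; 0 0.45 0 6; 0 0.6 0 8; -0.1 0.75 0 10; -0.1 0.9 0 12; -0.1 1.05 0 14; -0.2 1.2 0 16; -0.2 1.3 0 18; -0.2 1.45 0 20; -0.2 1.45 0 20")

```text
t: 19.95
tcp_pos: [0.5135, -0.1173, 0.1046]
tool_rot: [0.591, 0.807, -0.0, 0.0]
force: [-0.5, -0.4, 5.2]
finger_gap: 0.111
gripper_force: 60.6
```

Emit:
step_arm(targets="0 0.15 0 2; 0 0.3 0 4; 0 0.45 0 6; 0 0.6 0 8; -0.1 0.75 0 10; -0.1 0.9 0 12; -0.1 1.05 0 14; -0.2 1.2 0 16; -0.2 1.3 0 18; -0.2 1.45 0 20; -0.2 1.5 0 21; -0.2 1.5 0 21")

```text
t: 21.15
tcp_pos: [0.5149, -0.1171, 0.1046]
tool_rot: [0.728, 0.686, -0.0, 0.0]
force: [-0.6, -0.2, 6.3]
finger_gap: 0.109
gripper_force: 60.6
```

```bash
python3 - <<'E'
from h import *
s=manip.sense(); print(s['force'],s['ft_torque'],s['q'].round(3))
a=cv2.imread('pics/side.png'); b=manip.snapshot('side'); A=cv2.resize(a,(512,384))[:,:,::-1]
np.save('side_turned.npy',b)
d=np.abs(A.astype(int)-b).sum(2); D=cam('side')
# drawer front sweep in the picture: bottom/front points at world
y=np.radians(-10.2); X=np.array([np.cos(y),np.sin(y)]); c0=np.array([.515,-.1255])
for e in (0,.045):
    for z in (.02,.06): p=c0-X*(.08+e); print(e,z,proj(D,(*p,z)).round(0))
for n in ['lockbox','drawer']:
  for q in manip.masks_of('side',n)[:1]:
    ys,xs=np.nonzero(q['pixels']); print(n,q['p'],xs.min(),xs.max(),ys.min(),ys.max(),len(xs))
E
```

```text
[-0.64647665 -0.22775671  6.33757869] [-0.03843256  0.12473325  0.01873723] [-4.350e-01  5.900e-01  1.786e+00 -1.000e-03  7.650e-01 -3.750e-01]
0 0.02 [230. 244.]
0 0.06 [229. 233.]
0.045 0.02 [211. 247.]
0.045 0.06 [209. 237.]
lockbox 0.64 258 266 202 220 99
drawer 0.76 202 234 211 273 1233
```

Emit:
step_arm(targets="0 0 -0.3 0; 0 0 -0.3 0")

```text
t: 21.5
tcp_pos: [0.5149, -0.1171, 0.1046]
tool_rot: [0.728, 0.686, -0.0, 0.0]
force: [-0.8, -1.2, 3.0]
finger_gap: 0.11
gripper_force: 60.2
```

Emit:
step_arm(targets="0 0 0 0; 0 0 0 0; 0 0 0 0; 0 0 0 0; 0 0 0 0; 0 0 0 0; 0 0 0 0; 0 0 0 0", gripper=0.4)

```text
t: 22.3
tcp_pos: [0.5148, -0.1168, 0.1046]
tool_rot: [0.728, 0.685, 0.0, 0.0]
force: [-0.1, 0.4, 0.5]
finger_gap: 0.598
gripper_force: 0.0
```

Emit:
step_arm(targets="0 0 -3 0; 0 0 -8 0; 0 0 -15 0; 0 0 -25 0; 0 0 -40 0; 0 0 -60 0; 0 0 -90 0; 0 0 -130 0; 0 0 -150 0; 0 0 -150 0")

```text
t: 23.3
tcp_pos: [0.5169, -0.1176, 0.2588]
tool_rot: [0.728, 0.685, 0.002, 0.004]
force: [-0.2, -0.3, 0.8]
finger_gap: 0.597
gripper_force: 0.0
```

```bash
python3 - <<'E'
from h import *
C=cam('wrist'); w=manip.snapshot('wrist'); s=manip.sense(); print(s['t'],s['tcp_pos'],s['force'])
b=manip.snapshot('side')
for n in ['drawer','key','lockbox']:
  for cam_ in ['wrist','side']:
   for q in manip.masks_of(cam_,n)[:2]:
    ys,xs=np.nonzero(q['pixels']); print(n,cam_,round(q['p'],2),xs.min(),xs.max(),ys.min(),ys.max(),len(xs))
for d in manip.mark_of('wrist','key')[:2]: print(d['p'],onz(C,d['position'],.091).round(4))
# head: dark blob on the plate region
p=proj(C,(.5145,-.1215,.139)).astype(int); print('head px',p)
v=w.max(2); x0,y0=p-30; m=v[y0:y0+60,x0:x0+60]<40; ys,xs=np.nonzero(m)
P=np.array([onz(C,(x+x0,y+y0),.139)[:2] for x,y in zip(xs,ys)])*1000
print(m.sum(),cv2.minAreaRect(P.astype(np.float32)))
D=cam('side'); A=cv2.resize(cv2.imread('pics/side.png'),(512,384))[:,:,::-1].astype(int)
diff=np.abs(A-b).sum(2)>90; sub=diff[200:280,190:245]; ys,xs=np.nonzero(sub); print('diff',sub.sum(),xs.min()+190,xs.max()+190,ys.min()+200,ys.max()+200)
E
```

```text
23.35 [ 0.51559626 -0.11705891  0.2566853 ] [-0.11045864  0.74427709 -0.68150708]
drawer wrist 0.84 127 176 91 225 5470
drawer side 0.72 203 233 213 273 1108
key wrist 0.78 244 267 165 208 660
key wrist 0.25 369 448 112 166 2979
key side 0.62 221 227 137 159 103
key side 0.52 258 266 200 220 157
lockbox wrist 0.65 127 348 80 252 29179
lockbox side 0.75 202 305 194 278 6190
0.93 [ 0.5128 -0.1215  0.091 ]
head px [254 190]
400 ((514.8211059570312, -118.24240112304688), (35.871971130371094, 8.151517868041992), 86.5685043334961)
diff 2039 190 234 200 274
```

The head now lies at 86.6°, so the key turned about 83°. The drawer stands well out of the front, the key is upright in the lock, and the gripper is clear.

```bash
python3 -c "
from station import manip
print(manip.sign_off())"
```

```text
the job is handed in; nothing more can be done
None
```

The square-headed key is seated in the lock, turned clockwise about 83°, and released. The drawer has sprung open, forces at each check stayed below about 7 N, and the job is handed in at about 23 s.

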